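Reset the outlet unit under its push-latch cover

TASK

The outlet unit with the orange cover has tripped. Press the orange cover so that it pops open, press the red reset button under it all the way down, then press the cover shut again so that it stays latched. Do it with the fingertips only, keep the other unit's white cover shut, and leave everything else on the bench where it stands; finish with the hand clear.

Things in the scene. Friction and masses are not known exactly. Their poses are not given: they have to be found in the camera images.
- unit_orange: the unit to reset, orange cover: fixed grey outlet box 160 (x) x 150 (y) x 75 mm; origin at the centre of its underside, z up, socket front faces -x. Hinge line of its cover: along y at x +30, 77 mm up. Well in its deck under the cover: x -35 to 33, y -53 to 53, floor 50 mm up.
- cover_orange (a joint): angle of the orange cover, rad; 0 = shut and latched. Push latch: press it to -0.07 or beyond (stop at -0.12) and let it rise, and a spring swings it up to 1.1, where it stays; press it from there down to -0.07 or beyond and let go, and it latches at 0. Pressed less far, it returns to where it was. The spring takes 0.14 N m near shut (3 N at the press point), less when open.
- cover_orange_press (a point): where to press the orange cover, a flat slippery plate 62 mm long (hinge to free edge) x 100 wide x 6 thick: on its outer face, mid-width, 42 mm from the hinge line; moves with the cover. Shut, that face is level, 81 mm above the unit's underside. Its x axis points along the cover towards the hinge, z out of the outer face.
- button_orange_top (a point): centre of the top of the red reset button, a round upright plunger 22 mm across in the well under the orange cover: 15 mm towards the front and 12 mm to +y of the unit's centre, 73 mm above its underside, 20 mm inside the well's front wall; moves with the button.
- button_orange (a joint): travel of the red button, m: 0 is up, 0.006 fully down (4 N); it springs back.
- unit_white: the other unit, white cover, to be left alone: fixed grey outlet box 160 (x) x 150 (y) x 75 mm; origin at the centre of its underside, z up, socket front faces -x. Hinge line of its cover: along y at x +30, 77 mm up. Well in its deck under the cover: x -35 to 33, y -53 to 53, floor 50 mm up.
- cover_white (a joint): the white cover, to stay shut (0 rad); the same push latch as the orange one.
- spool: loose solder spool, blue flanges 48 mm across, 54 mm tall, standing on the mat; origin under its centre. Leave it.
- connector: loose black connector block 32 x 22 x 16 mm on the mat; origin under its centre. Leave it.
- screwdriver: loose yellow-handled screwdriver 200 mm long, lying along its x axis, 26 mm high; origin under its middle. Leave it.
- plug: loose yellow and black mains plug, 66 x 34 x 26 mm; origin under its centre. Leave it.
- carton: loose flat carton 100 x 150 x 36 mm at the back of the mat; origin under its centre. Leave it.
Not all that is in view belongs to the job. Leave any pink or yellow look-alike of the unit_orange alone.

How it is judged:
By the outcome, as a careful person would: the job done as asked, in the order asked, and still so for the second after the job is handed in, with the robot touching nothing.
It also fails if it takes over 42 s, if anything falls off the work surface, if the arm or the gripper's body presses on something with over 40 N, if the wrist force passes 120 N, or if a joint passes its speed limit or range.

ROBOT

A 7-joint arm with a two-finger parallel gripper is mounted at the origin on the work surface. World frame = base frame: x ahead of the robot, y to its left, z up, the work surface at z = 0. Lengths are in m, angles in rad, forces in N, time in s.
With the tool pointing down it reaches from about 0.425 to 0.95 m from the base axis. Payload 16.7 kg.
Tool frame: the origin (TCP) lies at the very end of the fingers, on their centre line; the grasp point (between the pads) lies 19 mm behind it; z points along the fingers, y is the line along which they close (so a half turn about z gives the same grasp; the last joint's range is limited). The gripper opens to 94 mm and grips with 3 to 60 N. Pads are 16 mm wide; open, the fingers measure 119 mm over their backs; the gripper's body (75 mm by 177 mm) begins 78 mm behind the grasp point.
Start: joints at [1.111, 0.426, 0.074, 1.606, -0.034, 1.111, -0.067], TCP at [0.206, -0.643, 0.205] pointing down, gripper open.
Joint ranges: [-2.85, 2.85], [-0.5, 2.14], [-1.23, 1.37], [0.21, 2.46], [-1.02, 4.16], [0.16, 2.05], [-2.73, 2.73]. Speed limits (rad/s): [1.89, 1.89, 2.39, 2.39, 3.01, 3.01, 3.01].

INTERFACE

Orientations are given as [roll, pitch, yaw] about the fixed x, y, z axes, in that order (R = Rz(yaw) Ry(pitch) Rx(roll)).
In Python, from cell import monitor, get_image, robot gives the robot as it stands.
- The arm moves only by the tool step_arm, never from a script. Its argument "targets" is a list of rows, each a list of 2 entries, a list of its own where there are three numbers: the shift along the world's x, y, z in mm, then the turn about the world's z in degrees. A call has exactly 10 rows; each row is the pose to reach, as a shift and turn from the pose commanded when the call began; what a row does not reach only later rows make up. A row lasts 1/8 s, in which the tool goes at most 62.5 mm and 10.7 degrees, less where a joint would pass 70% of its speed; a pose out of reach is approached as far as the arm can. A call with a gripper value outside its range is refused whole. "jaw" is the closure, from -1 (fully open) to 1 (shut), so that 0 is half open, set as the call begins (left out, the last holds). The fingers move at their own pace and stop on an object; "force" is the grip in N (left out, the last holds). Time passes only in rows, so rows that repeat a pose let the fingers close, or fill a call up. It gives the time, the measured TCP pose, the force, the opening and the grip force at its end, in the units of the state.
- monitor.state(): the state, without advancing time (a new reading comes with each control period).
- get_image(name): name is "side" or "top" or "wrist"; returns a dict with "color" (400x640x3 uint8, blue, green, red), "z_map" (400x640 float32, m along the optical axis (not along the pixel's ray), 0 where there is no reading), "intrinsics" (3x3 intrinsics, pixels), "world_from_camera" (4x4, takes a point from camera to world coordinates). Camera axes: x right, y down, z forward; pixel columns grow to the right and rows downward; lengths in m; the calibration is good to about 2 mm. A picture is of the moment at which its call begins.
- robot.sign_off(): hands the job in; it is judged then, once.
The state is a dict: "t": time; "joint_pos": joint angles; "dq": joint speeds; "tau": joint torques, N m; "tcp_pos": TCP position; "orientation": TCP orientation; "contact_force": force on the tool from outside, world axes, zero at the start; "ft_torque": the same for the moment, N m; "gripper_width": finger opening in m; "finger_force": force on a finger pad.
Only numpy, scipy, OpenCV 4.12 (cv2) and the standard library are available. Lean on these libraries where they do the work, as an engineer would, in place of code of your own. Each camera call takes 0.05 s, during which the arm holds its last target. There are 200 camera calls.

## Working session

There is one attempt and no reset: what is moved stays moved. The work goes in short steps, Python scripts to look and compute and a tool call to move; the robot and the scene stay as the last step left them, time stands still between calls to the robot, and variables do not carry over. Pictures are saved under pics/ and viewed, at most 10 in all, crops included, and the job is handed in when it is done.

Besides the shell and the picture viewer there is one more tool, called after "Request:" by a JSON object that holds its "fn" and its "kwargs". step_arm: Moves the arm, as the interface text tells. Its arguments: {"type":"object","properties":{"targets":{"type":"array","items":{"type":"array"}},"jaw":{"type":"number"},"force":{"type":"number"}},"required":["targets"]}

```bash
mkdir -p pics
cat > h.py <<'E'
import numpy as np, cv2
from cell import monitor, get_image, robot
def pts(im):
    z=im["z_map"];K=np.array(im["intrinsics"]);T=np.array(im["world_from_camera"])
    v,u=np.mgrid[:z.shape[0],:z.shape[1]]
    p=np.stack([(u-K[0,2])/K[0,0]*z,(v-K[1,2])/K[1,1]*z,z],-1)
    w=p@T[:3,:3].T+T[:3,3]; w[z==0]=np.nan
    return w
def mask(im,lo,hi): return cv2.inRange(cv2.cvtColor(im["color"],cv2.COLOR_BGR2HSV),lo,hi)
E
python3 - <<'E'
from h import *
s=monitor.state();print(s)
for n in("top","side"):
    im=get_image(n);cv2.imwrite(f"pics/{n}0.png",im["color"]);w=pts(im)
    m=mask(im,(3,120,80),(35,255,255))
    k,l,st,c=cv2.connectedComponentsWithStats(m)
    for i in range(1,k):
        if st[i,4]>60:
            q=w[l==i];print(n,st[i],c[i].round(),np.nanmedian(q,0).round(3),cv2.cvtColor(im["color"],cv2.COLOR_BGR2HSV)[l==i].mean(0).round(), cv2.minAreaRect(q[~np.isnan(q[:,0])][:,:2].astype(np.float32)*1000))
E
```

```text
{'t': 0.0, 'joint_pos': array([ 1.1104819 ,  0.42674654,  0.07386313,  1.60661593, -0.0341236 ,
        1.11079172, -0.06710118]), 'dq': array([-5.02829288e-04, -1.65681455e-03, -1.34862939e-03, -9.56971251e-05,
        3.80400525e-04, -1.46010520e-04,  4.81694321e-04]), 'tau': array([ 9.41470971e-04, -9.35820436e+01,  3.66651535e+00, -4.54187572e+01,
       -4.86971741e-02,  1.99530908e-02,  1.12736434e-04]), 'tcp_pos': array([ 0.20627142, -0.64224388,  0.20476234]), 'orientation': array([-3.14029356e+00,  8.14830568e-05,  3.10759718e-01]), 'contact_force': array([ 0.21667811, -0.04176392,  0.61788183]), 'ft_torque': array([ 0.02349639, -0.03510866,  0.01254337]), 'finger_force': 0.0, 'gripper_width': 0.09399091422863261}
top [387  77  90  16 704] [440.  83.] [ 0.921 -0.618  0.   ] [ 18. 122. 192.] ((918.1549682617188, -572.419189453125), (347.7900085449219, 67.1555404663086), 88.03665161132812)
top [ 151   79  199   18 1340] [240.  87.] [0.919 0.193 0.   ] [ 18. 122. 192.] ((913.872314453125, 129.74310302734375), (68.71676635742188, 764.3226928710938), 0.13999460637569427)
top [426
[... 7205 characters left out ...]
7  26 519] [323. 178.] [ 0.533 -0.166  0.084] [ 16. 230. 200.] ((535.3657836914062, -167.94358825683594), (101.8375244140625, 68.56326293945312), 77.84857177734375)
side [ 409  184   69   66 2989] [444. 217.] [ 0.182 -0.297  0.075] [ 22. 231. 150.] ((181.17327880859375, -259.2606201171875), (175.013671875, 501.99658203125), 11.856154441833496)
side [206 350  20  22 288] [215. 360.] [0.363 0.398 0.025] [ 25. 222. 192.] ((370.58538818359375, 396.769775390625), (43.89519500732422, 44.759849548339844), 24.82474136352539)
side [365 365  35  35 368] [380. 386.] [0.041 0.167 0.   ] [ 17. 120. 126.] ((41.782806396484375, 161.9286346435547), (78.39938354492188, 66.48855590820312), 20.521106719970703)
```

View pics/top0.png

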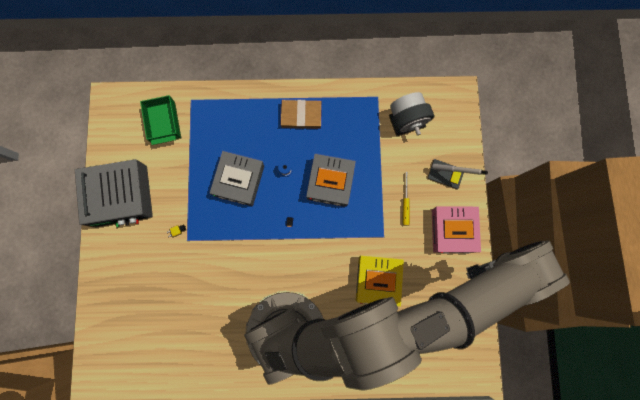

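View pics/side0.png

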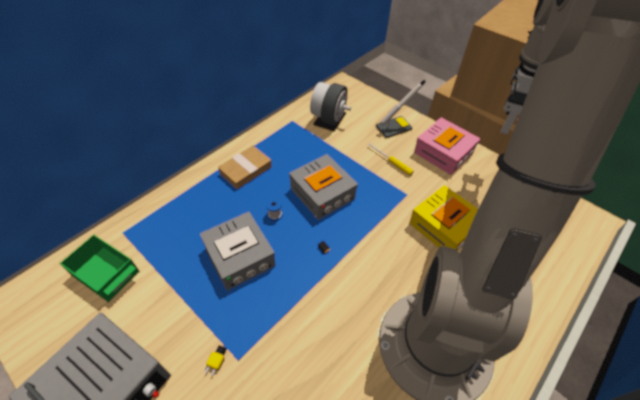

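Three units carry orange covers. In the top view they are grey (331,179), pink (459,229) and yellow (381,281). The grey one on the blue mat fits, because the description gives a grey box and excludes the pink and yellow look-alikes. I'll confirm that in a crop and fit its pose.

Run:
```python
from h import *
for n,c in(("top",(331,179)),("side",(323,178))):
    im=get_image(n);w=pts(im);m=mask(im,(5,170,110),(22,255,255))
    k,l,st,cc=cv2.connectedComponentsWithStats(m);i=l[c[1]-6,c[0]] or l[c[1]-4,c[0]-4]
    mm=(l==i)
    q=w[mm];print(n,st[i],"z",np.nanpercentile(q[:,2],[10,50,90]).round(4))
    # rays of the hull on plane z=0.081
    K=np.array(im["intrinsics"]);T=np.array(im["world_from_camera"])
    cn=max(cv2.findContours(mm.astype(np.uint8),0,1)[0],key=cv2.contourArea)[:,0].astype(float)
    d=np.c_[(cn-K[:2,2])/[K[0,0],K[1,1]],np.ones(len(cn))]@T[:3,:3].T
    g=T[:3,3]+d*((0.081-T[2,3])/d[:,2])[:,None]
    print("cover",cv2.minAreaRect((g[:,:2]*1000).astype(np.float32)))
    # grey deck
    near=np.hypot(w[...,0]-.535,w[...,1]+.17)<.15
    dk=near&(w[...,2]>.066)&(w[...,2]<.095)
    q=w[dk];print("deck z",np.median(q[:,2]).round(4),cv2.minAreaRect((q[:,:2]*1000).astype(np.float32)))
    if n=="top": cv2.imwrite("pics/crop.png",cv2.resize(im["color"][140:310,290:490],None,fx=3,fy=3,interpolation=cv2.INTER_CUBIC))
```

```text
top [316 168  30  22 436] z [0.0794 0.0849 0.0896]
cover ((535.3164672851562, -168.75015258789062), (100.29318237304688, 61.028194427490234), 78.44402313232422)
deck z 0.0801 ((535.6015014648438, -168.52529907226562), (150.22267150878906, 162.88894653320312), 78.348388671875)
side [306 166  35  25 451] z [0.082  0.0843 0.0865]
cover ((534.5614013671875, -166.841552734375), (98.66058349609375, 61.315738677978516), 78.27787017822266)
deck z 0.0788 ((535.3310546875, -167.04660034179688), (153.2084197998047, 163.72454833984375), 77.98999786376953)
```

View pics/crop.png

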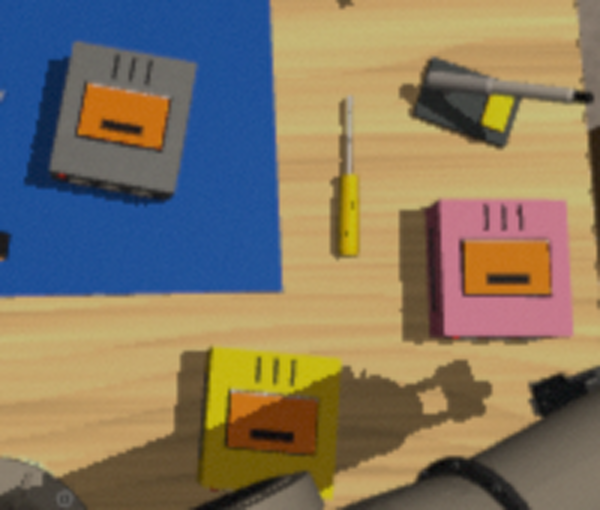

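The crop shows the grey box with the orange cover at crop (125,115), sockets towards -x. The pink and yellow units are the decoys. Both views agree on the unit: centre about (0.5355,-0.168), yaw -11.7°.

Request:
{"fn": "step_arm", "kwargs": {"targets": [[[32,48,0],-3],[[64,96,0],-6],[[96,144,0],-9],[[128,192,0],-12],[[160,240,0],-15],[[192,288,0],-18],[[224,336,0],-21],[[256,384,0],-24],[[288,432,-10],-27],[[318,477,-20],-29.5]], "jaw": 1, "force": 20}}

```text
t: 1.45
tcp_pos: [0.5253, -0.1638, 0.1854]
orientation: [-3.142, -0.001, -0.206]
contact_force: [1.2, -0.9, -0.3]
gripper_width: 0.0004
finger_force: 0.0
```

```bash
cat > st.py <<'E'
from h import *
s=monitor.state();p=s["tcp_pos"]-np.array([.5355,-.168,0]);a=np.radians(-11.7);u=np.array([np.cos(a),np.sin(a)]);v=np.array([-u[1],u[0]])
print("t",s["t"],"world",s["tcp_pos"].round(4),"unit mm",(p[:2]@u*1000).round(1),(p[:2]@v*1000).round(1),(p[2]*1000).round(1),"rpy",np.degrees(s["orientation"]).round(1),"F",s["contact_force"].round(1),s["gripper_width"])
E
python3 st.py
python3 - <<'E'
from h import *
im=get_image("wrist");cv2.imwrite("pics/w1.png",im["color"]);w=pts(im);m=mask(im,(5,170,90),(22,255,255))>0
q=w[m];print(m.sum(),np.nanmedian(q[:,2]))
cn=max(cv2.findContours(m.astype(np.uint8),0,1)[0],key=cv2.contourArea)[:,0].astype(float)
K=np.array(im["intrinsics"]);T=np.array(im["world_from_camera"])
d=np.c_[(cn-K[:2,2])/[K[0,0],K[1,1]],np.ones(len(cn))]@T[:3,:3].T
g=T[:3,3]+d*((0.081-T[2,3])/d[:,2])[:,None];print(cv2.minAreaRect((g[:,:2]*1000).astype(np.float32)))
E
```

```text
t 1.45 world [ 0.5253 -0.1638  0.1854] unit mm -10.8 2.0 185.4 rpy [-180.    -0.   -11.8] F [ 1.2 -0.9 -0.3] 0.00044406470900884836
9264 0.0837588299550319
((535.3704223632812, -165.92662048339844), (100.89852905273438, 59.952476501464844), 78.20989227294922)
```

View pics/w1.png

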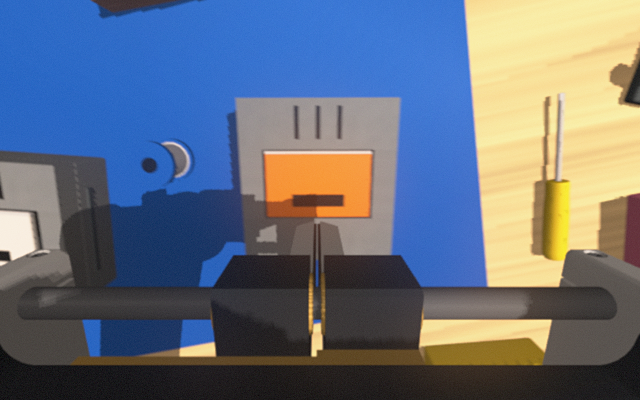

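The wrist view shows the cover at (318,184), lined up with the closed fingers at (318,250). This agrees with the earlier pose to within 2 mm. I'll go down to just above the cover.

Request:
{"fn": "step_arm", "kwargs": {"targets": [[[-1,-1,-25],0],[[-1,-2,-50],0],[[-1,-2,-70],0],[[-1,-2,-85],0],[[-1,-2,-95],0],[[-1,-2,-100],0],[[-1,-2,-103],0],[[-1,-2,-105],0],[[-1,-2,-106],0],[[-1,-2,-106],0]]}}

```text
t: 2.75
tcp_pos: [0.5236, -0.1677, 0.0801]
orientation: [3.142, -0.001, -0.204]
contact_force: [-2.3, 1.4, 4.2]
gripper_width: 0.0004
finger_force: 2.2
```

```bash
python3 st.py
```

```text
t 2.75 world [ 0.5236 -0.1677  0.0801] unit mm -11.7 -2.1 80.1 rpy [180.   -0.  -11.7] F [-2.3  1.4  4.2] 0.00039519125051446646
```

Request:
{"fn": "step_arm", "kwargs": {"targets": [[[0,0,-1],0],[[0,0,-2],0],[[0,0,-3],0],[[0,0,-3.5],0],[[0,0,-4],0],[[0,0,-4.5],0],[[0,0,-4.5],0],[[0,0,-4.5],0],[[0,0,-4.5],0],[[0,0,-4.5],0]]}}

```text
t: 4.0
tcp_pos: [0.5239, -0.1678, 0.0775]
orientation: [3.141, -0.002, -0.204]
contact_force: [-16.1, 4.2, 43.2]
gripper_width: 0.0004
finger_force: 22.5
```

```bash
python3 st.py
```

```text
t 4.0 world [ 0.5239 -0.1678  0.0775] unit mm -11.4 -2.1 77.5 rpy [ 1.80e+02 -1.00e-01 -1.17e+01] F [-16.1   4.2  43.2] 0.00039670925813962716
```

The cover is at its stop. Next I raise the hand and let it swing open.

Request:
{"fn": "step_arm", "kwargs": {"targets": [[[0,0,3],0],[[0,0,8],0],[[0,0,16],0],[[-2,0,26],0],[[-4,1,38],0],[[-5,1,50],0],[[-6,1,62],0],[[-6,1,70],0],[[-6,1,75],0],[[-6,1,75],0]]}}

```text
t: 5.25
tcp_pos: [0.5175, -0.1666, 0.1502]
orientation: [-3.142, -0.0, -0.204]
contact_force: [0.7, 0.6, -0.4]
gripper_width: 0.0007
finger_force: 0.0
```

```bash
python3 st.py
python3 - <<'E'
from h import *
for n in("top","side"):
    im=get_image(n);w=pts(im);near=np.hypot(w[...,0]-.535,w[...,1]+.17)<.11
    m=((mask(im,(4,130,60),(22,255,255))>0)&near);q=w[m];print(n,m.sum(),np.nanpercentile(q[:,2],[5,50,95]) if m.sum() else '')
    r=(((mask(im,(0,150,60),(3,255,255))|mask(im,(174,150,60),(180,255,255)))>0)&near)
    print("red",r.sum(),np.nanmedian(w[r],0) if r.sum() else '')
    if n=="side": a=im["color"]
b=get_image("wrist")["color"]
cv2.imwrite("pics/open.png",np.vstack([cv2.resize(a[130:240,260:380],(480,440),interpolation=cv2.INTER_CUBIC)[:300],cv2.resize(b,(480,300))]))
E
```

```text
t 5.25 world [ 0.5175 -0.1666  0.1502] unit mm -17.9 -2.3 150.2 rpy [-180.    -0.   -11.7] F [ 0.7  0.6 -0.4] 0.0007184293344640114
top 0 
red 0 
side 117 [0.07913554 0.11886913 0.13818714]
red 51 [ 0.5245203  -0.15434668  0.0740147 ]
```

View pics/open.png

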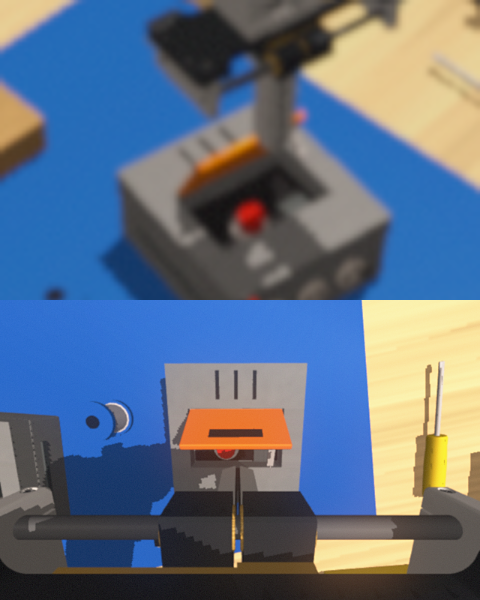

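The cover is open and the red button shows (side crop (250,213), wrist crop (228,452)). It measures (0.5245,-0.154,0.074) and the drawing gives (0.523,-0.153,0.073), so they agree. I'll go onto the button, a little to its front.

Request:
{"fn": "step_arm", "kwargs": {"targets": [[[2,7,0],0],[[4,14,0],0],[[4,14,-5],0],[[4,14,-20],0],[[4,14,-40],0],[[4,14,-55],0],[[4,14,-65],0],[[4,14,-71],0],[[4,14,-73],0],[[4,14,-73],0]]}}

```text
t: 6.65
tcp_pos: [0.5216, -0.1527, 0.0772]
orientation: [-3.142, -0.0, -0.204]
contact_force: [-0.6, -0.4, 0.7]
gripper_width: 0.0004
finger_force: 0.0
```

```bash
python3 st.py
```

```text
t 6.65 world [ 0.5216 -0.1527  0.0772] unit mm -16.7 12.2 77.2 rpy [-180.    -0.   -11.7] F [-0.6 -0.4  0.7] 0.0004157868123109508
```

Request:
{"fn": "step_arm", "kwargs": {"targets": [[[0,0,-2],0],[[0,0,-4],0],[[0,0,-6],0],[[0,0,-8],0],[[0,0,-9],0],[[0,0,-10],0],[[0,0,-11],0],[[0,0,-11.5],0],[[0,0,-11.5],0],[[0,0,-11.5],0]]}}

```text
t: 7.9
tcp_pos: [0.5222, -0.1528, 0.0688]
orientation: [3.141, -0.002, -0.204]
contact_force: [-20.0, 4.1, 68.3]
gripper_width: 0.0005
finger_force: 34.0
```

```bash
python3 st.py
```

```text
t 7.9 world [ 0.5222 -0.1528  0.0688] unit mm -16.1 12.2 68.8 rpy [ 1.80e+02 -1.00e-01 -1.17e+01] F [-20.    4.1  68.3] 0.00045271505029093463
```

Request:
{"fn": "step_arm", "kwargs": {"targets": [[[0,0,1],0],[[0,0,2],0],[[0,0,3],0],[[0,0,3.5],0],[[0,0,3.5],0],[[0,0,3.5],0],[[0,0,3.5],0],[[0,0,3.5],0],[[0,0,3.5],0],[[0,0,3.5],0]]}}

```text
t: 9.15
tcp_pos: [0.5219, -0.1527, 0.07]
orientation: [3.142, -0.001, -0.204]
contact_force: [-4.5, -0.1, 20.3]
gripper_width: 0.0006
finger_force: 10.1
```

```bash
python3 st.py
```

```text
t 9.15 world [ 0.5219 -0.1527  0.07  ] unit mm -16.4 12.2 70.0 rpy [ 1.80e+02 -1.00e-01 -1.17e+01] F [-4.5 -0.1 20.3] 0.0006056460926454903
```

The force stays stiff at 70 mm. The mat lifts the unit about 3.5 mm (the depth map also has the cover at 84), so this is the button's end stop (73-6+3.5 mm) and it has been fully pressed. Next I go up and over behind the open cover.

Request:
{"fn": "step_arm", "kwargs": {"targets": [[[0,0,5],0],[[0,0,20],0],[[0,0,45],0],[[0,0,70],0],[[0,0,88],0],[[0,0,92],0],[[12,-6,92],0],[[28,-13,92],0],[[42,-20,92],0],[[45,-22,92],0]]}}

```text
t: 10.4
tcp_pos: [0.567, -0.1751, 0.16]
orientation: [-3.141, 0.001, -0.204]
contact_force: [1.1, 0.4, -0.4]
gripper_width: 0.0004
finger_force: 0.0
```

```bash
python3 st.py
python3 - <<'E'
from h import *
im=get_image("side");a=im["color"];w=pts(im);near=np.hypot(w[...,0]-.535,w[...,1]+.17)<.11
m=((mask(im,(4,130,60),(22,255,255))>0)&near);q=w[m];print(m.sum(),np.nanpercentile(q[:,2],[5,50,95]))
cv2.imwrite("pics/behind.png",cv2.resize(a[110:240,250:400],(600,520),interpolation=cv2.INTER_CUBIC))
E
```

```text
t 10.4 world [ 0.567  -0.1751  0.16  ] unit mm 32.3 -0.5 160.0 rpy [-1.80e+02  1.00e-01 -1.17e+01] F [ 1.1  0.4 -0.4] 0.0003866976643461499
150 [0.08279165 0.12351799 0.27624055]
```

View pics/behind.png

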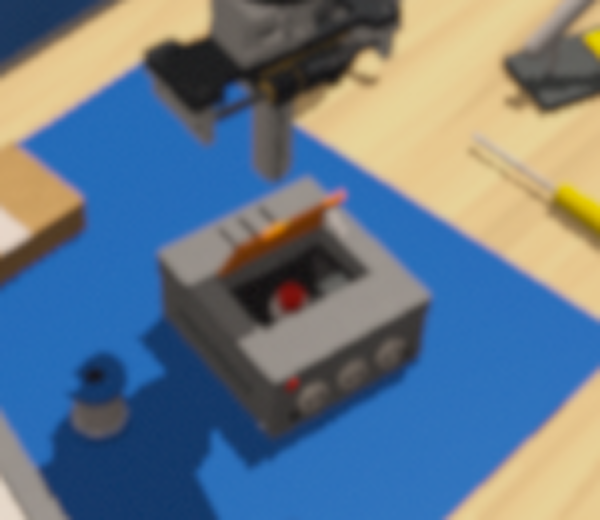

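The finger is above and behind the open cover (crop: fingertip (270,175), cover (290,235)). The red button is up again at (292,295). I'll sweep the cover down along its arc.

Request:
{"fn": "step_arm", "kwargs": {"targets": [[[-3,1,-25],0],[[-3,1,-35],0],[[-7,1,-39],0],[[-18,4,-44],0],[[-24,5,-49],0],[[-29,6,-56],0],[[-33,7,-63],0],[[-36,7,-71],0],[[-40,8,-74],0],[[-42,9,-75],0]]}}

```text
t: 11.7
tcp_pos: [0.5279, -0.1665, 0.0876]
orientation: [3.142, -0.007, -0.204]
contact_force: [9.7, -3.6, 16.2]
gripper_width: 0.0007
finger_force: 8.5
```

```bash
python3 st.py
```

```text
t 11.7 world [ 0.5279 -0.1665  0.0876] unit mm -7.7 -0.0 87.6 rpy [180.   -0.4 -11.7] F [ 9.7 -3.6 16.2] 0.0006577709053970651
```

Request:
{"fn": "step_arm", "kwargs": {"targets": [[[-2,0,0],0],[[-3,1,0],0],[[-3,1,-1],0],[[-3,1,-3],0],[[-3,1,-5],0],[[-3,1,-6.5],0],[[-3,1,-8],0],[[-3,1,-9],0],[[-3,1,-9],0],[[-3,1,-9],0]]}}

```text
t: 12.95
tcp_pos: [0.5215, -0.1647, 0.078]
orientation: [3.141, -0.0, -0.204]
contact_force: [-9.1, 1.8, 25.3]
gripper_width: 0.0005
finger_force: 13.4
```

```bash
python3 st.py
```

```text
t 12.95 world [ 0.5215 -0.1647  0.078 ] unit mm -14.4 0.4 78.0 rpy [180.   -0.  -11.7] F [-9.1  1.8 25.3] 0.0004890074177145913
```

The cover is at its stop again (78 mm, 25 N), as it was when I opened it. I'll release slowly and go clear.

Request:
{"fn": "step_arm", "kwargs": {"targets": [[[0,0,2],0],[[0,0,4],0],[[0,0,6],0],[[0,0,8],0],[[0,0,11],0],[[0,0,20],0],[[-10,0,45],0],[[-20,-20,80],0],[[-30,-50,110],0],[[-40,-80,120],0]]}}

```text
t: 14.2
tcp_pos: [0.4819, -0.2457, 0.1996]
orientation: [3.141, -0.003, -0.204]
contact_force: [0.2, 0.7, -0.5]
gripper_width: 0.0004
finger_force: 0.0
```

Request:
{"fn": "step_arm", "kwargs": {"targets": [[[-15,-45,0],0],[[-30,-90,0],0],[[-45,-135,0],0],[[-60,-180,0],0],[[-60,-180,0],0],[[-60,-180,0],0],[[-60,-180,0],0],[[-60,-180,0],0],[[-60,-180,0],0],[[-60,-180,0],0]]}}

```text
t: 15.45
tcp_pos: [0.4215, -0.4244, 0.197]
orientation: [-3.142, -0.0, -0.204]
contact_force: [0.3, -0.6, 0.3]
gripper_width: 0.0005
finger_force: 0.0
```

```bash
python3 st.py
python3 - <<'E'
from h import *
for n in("top","side"):
    im=get_image(n);w=pts(im);near=np.hypot(w[...,0]-.535,w[...,1]+.17)<.11
    m=((mask(im,(4,130,60),(22,255,255))>0)&near);q=w[m];print(n,m.sum(),np.nanpercentile(q[:,2],[5,50,95]))
    a=im["color"]
cv2.imwrite("pics/end.png",a)
E
```

```text
t 15.45 world [ 0.4215 -0.4244  0.197 ] unit mm -59.6 -274.2 197.0 rpy [-180.    -0.   -11.7] F [ 0.3 -0.6  0.3] 0.00045522708818483996
top 477 [0.07721242 0.08458607 0.091032  ]
side 499 [0.08093925 0.08439488 0.08730492]
```

View pics/end.png

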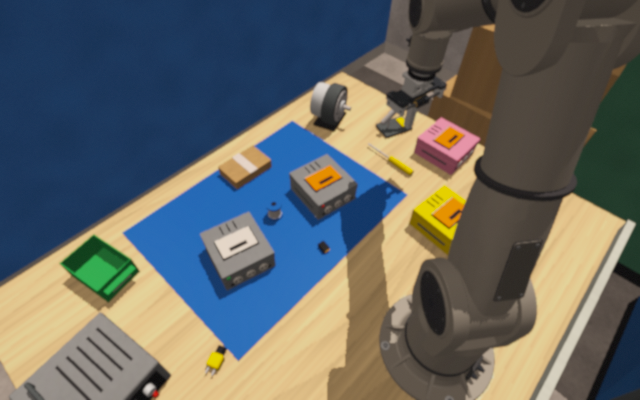

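The orange cover at (323,178) is shut and level at 84 mm, as at the start. The white cover at (237,242) is shut, nothing else has moved and the hand is clear.

```bash
python3 -c "
from cell import robot
print(robot.sign_off())"
```

```text
the job is handed in; nothing more can be done
None
```

The job is handed in at about 15.5 s: the orange cover was popped open, the red button was pressed to its end stop, and the cover was pressed shut and stayed shut; in the last picture the white cover is still shut, nothing else has moved and the hand is clear.

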